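# Back the label rewinder off to its stop

## Robot

A 6-joint arm with a two-finger parallel gripper is mounted at the origin on the work surface. World frame = base frame: x ahead of the robot, y to its left, z up, the work surface at z = 0. Lengths are in m, angles in rad, forces in N, time in s.
With the tool pointing down it reaches from about 0.35 to 0.85 m from the base axis. Payload 8.1 kg.
Tool frame: the origin (TCP) lies on the centre line of the jaws, within the pads' length; the fingertips stand robot.tip_reach ahead of it and the grasp point (between the pads) lies 5 mm behind it (robot.tip_reach is the distance from the TCP to the fingertips, in m); z points along the fingers, y is the direction in which the jaws open and shut (so a half turn about z gives the same grasp; the last joint's range is limited). The gripper opens to 93 mm and grips with 3 to 60 N. Pads are 15 mm wide; open, the fingers measure 128 mm over their backs; the gripper's body (75 mm by 188 mm) begins 65 mm behind the grasp point.
Start: joints at [1.124, 0.13, 1.488, -0, 1.523, -0.085], TCP at [0.212, 0.561, 0.233] pointing down, gripper open.
Joint ranges: [-2.96, 2.96], [-0.89, 2.26], [0.02, 2.5], [-1.34, 4.48], [0, 2.73], [-2.66, 2.66]. Speed limits (rad/s): [2.39, 2.39, 2.79, 3.14, 3.14, 3.14].

## Interface

Orientations are given as a rotation vector (axis times angle).
In Python, from plant import sensors, read_camera, robot gives the robot as it stands.
- The arm moves only by the tool play_rows, never from a script. Its argument "series" is a list that holds one entry, the list of rows, each a list of 5 numbers: the closure, from -1 (fully open) to 1 (shut), then the shift along the world's x, y, z in m, then the turn about the world's z in rad. A call has 1 to 8 rows; each row is the pose to reach, as a shift and turn from the pose commanded when the call began; what a row does not reach only later rows make up. A row lasts 1/10 s, in which the tool goes at most 50 mm and 8.59 degrees, less where a joint would pass 70% of its speed; a pose out of reach is approached as far as the arm can. A call with a gripper value outside its range is refused whole. The fingers move at their own pace and stop on an object; "force" is the grip in N (left out, the last holds). Time passes only in rows, so rows that repeat a pose let the fingers close. It gives the time, the measured TCP pose, the force and the opening at its end, in the units of the state.
- sensors.read_state(): the state, without advancing time (a new reading comes with each control period).
- read_camera(name): name is "scene" or "top" or "wrist"; returns a dict with "color" (400x640x3 uint8, red, green, blue), "range_z" (400x640 float32, m along the optical axis (not along the pixel's ray), 0 where there is no reading), "intrinsics" (3x3 intrinsics, pixels), "rvec" (rotation vector, rad) and "tvec" (3), from world to camera coordinates, as OpenCV has them. Camera axes: x right, y down, z forward; pixel columns grow to the right and rows downward; lengths in m; the calibration is good to about 2 mm. A picture is of the moment at which its call begins.
- robot.close_job(): hands the job in, once; it reports no verdict.
The state is a dict: "t": time; "q": joint angles; "dq": joint speeds; "joint_torque": joint torques, N m; "tool_pos": TCP position; "orientation": TCP orientation; "force": force on the tool from outside, world axes, zero at the start; "wrist_torque": the same for the moment, N m; "opening": finger opening in m.
Only numpy, scipy, OpenCV 4.12 (cv2) and the standard library are available. Lean on these libraries where they do the work, as an engineer would, in place of code of your own. Each camera call takes 0.05 s, during which the arm holds its last target.

## Task

The label rewinder on the desk has to be backed off for a new roll. Lift its holding pawl clear of the toothed wheel so that it stays up, turn the wheel backwards (clockwise seen from above) by the crank knob until you feel it come up gently against its stop, leave it there, and put the pawl back down fully home between the teeth. Do not ram the stop, do not force the pawl against the wheel, and leave the other things on the desk alone.

Things in the scene. Friction and masses are not known exactly. Their poses are not given: they have to be found in the camera images.
- rewinder: The rewinder's grey base plate, 230 x 250 x 15 mm, fixed to the desk; origin at the centre of its underside, on the vertical axis of the wheel. Its x axis runs along the 230 mm side, z up. The pawl's bearing post stands at its +x +y corner.
- drum: Grey round drum, 148 mm across, from 15 to 48 mm high, fixed on the base under the wheel; origin as the rewinder's. It hides the stop that ends the wheel's backward turn: where the stop lies differs by up to 8 degrees either way from time to time and cannot be seen, only felt. It is a hard stop.
- ratchet_wheel: Horizontal steel wheel, 180 mm across, turning about the rewinder's vertical axis; rim top 60 mm above the desk, with eight saw teeth 10 mm high standing on the rim (top 70 mm). A cardboard core 44 mm across stands on its middle up to 88 mm. Origin on the axis at desk height; turns with the wheel. Rubs stiffly (about 3.5 N at the knob) and stays where it is left.
- reel (a joint): Angle of the wheel in rad, growing as the wheel turns backwards (clockwise from above). Near 0 at the start, when the pawl holds it from turning backwards past about 0.2; the stop is met about three teeth (2.36 rad, give or take 0.15) on, and there a gap between teeth always lies under the pawl.
- knob_mid (a point): Grasp point on the axis of the upright black crank knob, 20 mm in diameter and 50 mm tall (72 to 122 mm above the desk), 58 mm from the wheel's axis; this point is 105 mm above the desk. The knob spins freely on its own axis, so the grasp may keep its direction while the wheel turns.
- pawl (a joint): Angle of the pawl in rad: 0 fully down between the teeth, growing as its nose is lifted, up to 1.2. The nose is clear of the teeth from 0.25. The pivot is stiff: the pawl stays at the angle where it is left (about 1.3 N at the tab moves it).
- pawl_arm: The dark steel pawl, 12 mm thick: a bar 12 mm high running 65 mm from its hinge over the rim, to a nose 10 mm long and 20 mm deep, with an upright tab (see pawl_tab). Origin on the hinge line; at joint 0 its axes are the rewinder's, and the nose points along -x of the rewinder.
- pawl_tab (a point): Grasp point in the pawl's upright tab, 16 mm along the pawl (x) and 12 mm thick across it (y, along the hinge line). With the pawl down this point is 105 mm above the desk, 45 mm from the hinge towards the nose and 25 mm above it; the tab's top is 17 mm above the point.
- pawl_nose (a point): Centre of the underside of the pawl's nose; 60 mm above the desk when the pawl is down.
- pawl_hinge (a point): Middle of the pawl's hinge, 80 mm above the desk; the hinge line runs along the rewinder's y axis, 65 mm in +x and 81 mm in +y from the wheel's axis. The post and its cheeks reach up to 93 mm.
- spare_core: Bystander: cardboard tube, 60 mm across and 50 mm high, upright beside the rewinder; origin at the centre of its underside.
- stapler: Bystander: black stapler, 130 x 34 x 50 mm, beside the rewinder; origin at the centre of its underside.
- tape_roll: Bystander: roll of clear tape lying flat, 84 mm across and 22 mm high, behind the rewinder; origin at the centre of its underside.
- mug: Bystander: white mug, 76 mm across, 95 mm high; origin at the centre of its underside.
- pen_cup: Bystander: dark steel cup, 76 mm across, 100 mm high; origin at the centre of its underside.
- hole_punch: Bystander: hole punch, 110 x 70 x 60 mm; origin at the centre of its underside.

How it is judged:
On the way, in this order (a step that is already met when the one before it is completed fails the run):
1. the pawl is lifted clear of the teeth (value of joint pawl above 0.3 rad), for 0.2 s.
2. with the pawl still clear, the wheel is turned back three teeth and rests against the stop with at least 2 N (contact force between ratchet_wheel and drum above 2 N and value of joint reel above 2.15 rad and value of joint pawl above 0.2 rad), for 0.2 s.
At the end, for the whole second after the job is handed in: The pawl is down within 0.06 rad of fully home, in the gap three teeth back (wheel angle 2.16 to 2.56 rad, after having rested against the stop), and the wheel is at rest (value of joint pawl below 0.06 rad and value of joint reel between 2.16 and 2.56 rad and velocity of joint reel between -0.05 and 0.05 rad/s); the robot touches nothing.
It fails at once if the wheel is rammed into its stop with more than 25 N (contact force between ratchet_wheel and drum above 25 N).
It fails at once if the pawl and the wheel are forced against each other with more than 20 N (contact force between pawl_arm and ratchet_wheel above 20 N).
It fails at once if a bystander is moved by more than 30 mm (distance of any of spare_core, stapler, tape_roll, mug, pen_cup, hole_punch from where it was at the start of the episode above 0.03 m).
It also fails if it takes over 72 s, if anything falls off the work surface, if the arm or the gripper's body presses on something with over 40 N, if the wrist force passes 120 N, or if a joint passes its speed limit or range.

## Working session

There is one attempt and no reset: what is moved stays moved. The work goes in short steps, Python scripts to look and compute and a tool call to move; the robot and the scene stay as the last step left them, time stands still between calls to the robot, and variables do not carry over. Pictures are saved under pics/ and viewed, and the job is handed in when it is done.

Besides the shell and the picture viewer there is one more tool, called by a JSON object that holds its "method" and its "body". play_rows: Moves the arm, as the interface text tells. Its arguments: {"type":"object","properties":{"series":{"type":"array","items":{"type":"array","items":{"type":"array","items":{"type":"number"}}}},"force":{"type":"number"}},"required":["series"]}

```bash
ls; mkdir -p pics
python3 - <<'E'
from plant import sensors, read_camera, robot
import cv2,pickle
s=sensors.read_state();print(s); print(robot.tip_reach)
d={}
for n in("scene","top","wrist"):
    c=read_camera(n);d[n]=c
    cv2.imwrite(f"pics/{n}0.png",c["color"][:,:,::-1]);print(n,c["intrinsics"].tolist(),c["rvec"],c["tvec"])
pickle.dump(d,open("c0.pkl","wb"))
E
```

```text
pics
{'t': 0.0, 'q': array([ 1.12362832e+00,  1.31192679e-01,  1.48929096e+00,  1.00569411e-05,
        1.52296824e+00, -8.53863103e-02]), 'dq': array([-1.53415166e-04, -5.11644258e-06, -5.53773897e-04,  5.40535304e-04,
        7.82068219e-04, -1.24408451e-04]), 'joint_torque': array([ 1.01225865e-03, -5.59816682e+01, -4.91778624e+01,  7.71702966e-02,
        3.49748146e-02, -1.50570631e-04]), 'tool_pos': array([0.21209705, 0.56068137, 0.23156218]), 'orientation': array([-5.65102008e-01, -3.08984168e+00,  2.81293011e-03]), 'force': array([ 0.53010856,  0.22570186, -0.27417781]), 'wrist_torque': array([-0.00955274, -0.05861514, -0.00184884]), 'opening': 0.09301816444806899}
0.014
scene [[421.08346368543965, 0.0, 322.62020143264607], [0.0, 421.08346368543965, 202.6165503145702], [0.0, 0.0, 1.0]] [ 2.2939737   0.82429058 -0.3410017 ] [-0.38177175 -0.18443096  1.53766423]
top [[430.84664367396385, 0.0, 316.95378462954824], [0.0, 430.84664367396385, 198.63571147078585], [0.0, 0.0, 1.0]] [ 2.12003551 -2.14848545  0.1988015 ] [-0.02113695  0.52871677  1.17251813]
wrist [[350.7313218312871, 0.0, 322.2726613600537], [0.0, 350.7313218312871, 198.56312806143163], [0.0, 0.0, 1.0]] [-2.41065963 -1.6645508  -0.2059052 ] [-0.60012543 -0.02888558  0.39086814]
```

View pics/scene0.png

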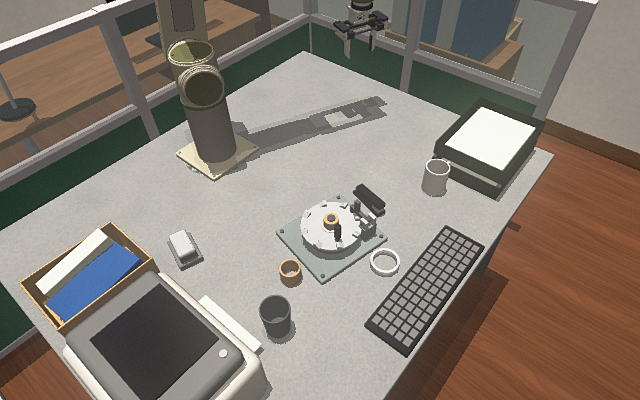

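View pics/top0.png

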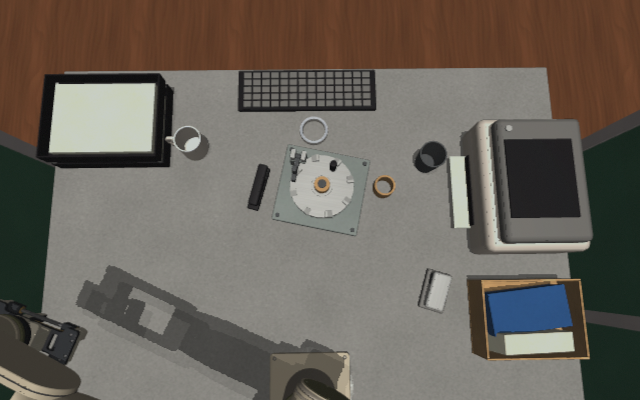

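View pics/wrist0.png

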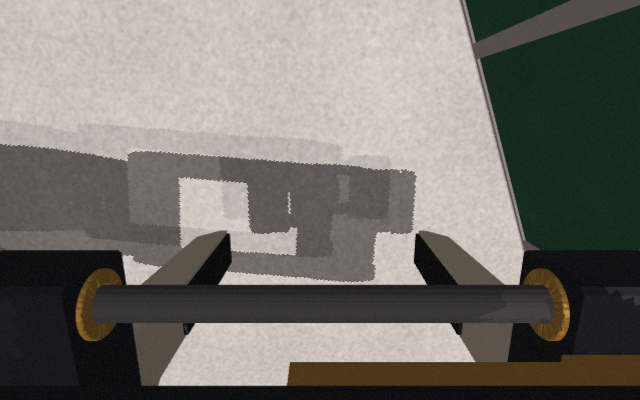

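```bash
cat > h.py <<'E'
import numpy as np,cv2
def ray(c,u,v):
    R=cv2.Rodrigues(np.array(c["rvec"],float))[0];t=np.array(c["tvec"],float).ravel()
    K=c["intrinsics"];d=R.T@np.linalg.solve(K,[u,v,1.]);return -R.T@t,d
def onz(c,u,v,z):
    o,d=ray(c,u,v);return o+d*(z-o[2])/d[2]
def pt(c,u,v):
    o,d=ray(c,u,v);return o+d*float(c["range_z"][int(v),int(u)])
def proj(c,P):
    return cv2.projectPoints(np.array([P],float),np.array(c["rvec"],float),np.array(c["tvec"],float),c["intrinsics"],None)[0][0,0]
def tri(c1,p1,c2,p2):
    o1,d1=ray(c1,*p1);o2,d2=ray(c2,*p2);d1/=np.linalg.norm(d1);d2/=np.linalg.norm(d2)
    A=np.stack([d1,-d2],1);s=np.linalg.lstsq(A,o2-o1,rcond=None)[0]
    a=o1+s[0]*d1;b=o2+s[1]*d2;return (a+b)/2,np.linalg.norm(a-b)
E
python3 - <<'E'
import pickle,cv2,numpy as np
from h import *
d=pickle.load(open("c0.pkl","rb"))
t=d["top"]["color"][135:245,240:400,::-1];cv2.imwrite("pics/topz.png",cv2.resize(t,None,fx=5,fy=5,interpolation=cv2.INTER_CUBIC))
t=d["scene"]["color"][175:285,265:425,::-1];cv2.imwrite("pics/scz.png",cv2.resize(t,None,fx=5,fy=5,interpolation=cv2.INTER_CUBIC))
c=d["top"]; a=c["color"].astype(int); print(a[155,275+12],a[225,290])
# plate corners
hsv=cv2.cvtColor(c["color"],cv2.COLOR_RGB2HSV);print(hsv[225,290],hsv[230,250],hsv[200,300])
E
```

```text
[127 134 129] [135 132 127]
[ 19  15 135] [ 23  15 133] [ 26  10 187]
```

View pics/topz.png

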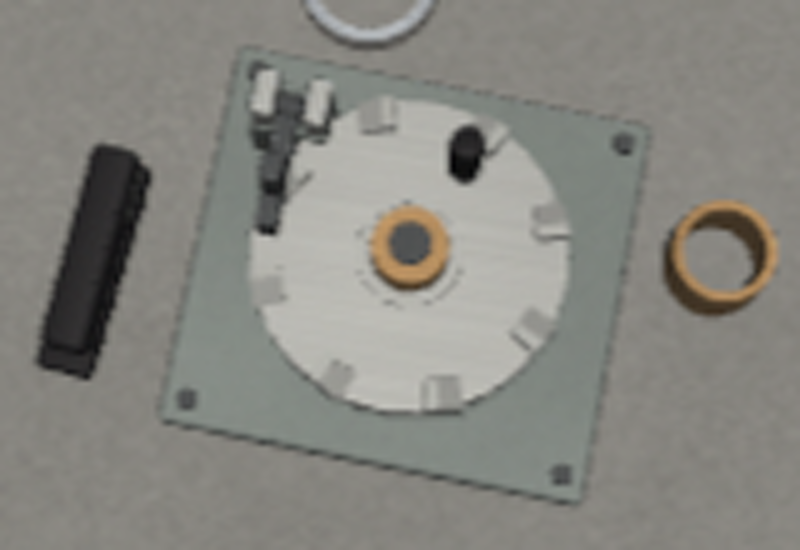

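View pics/scz.png

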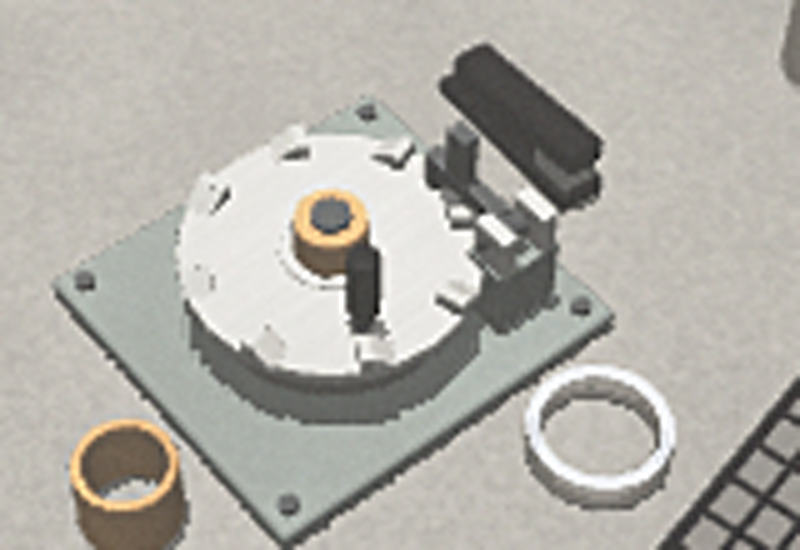

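Run:
```python
import pickle,cv2,numpy as np
from h import *
d=pickle.load(open("c0.pkl","rb"));T=d["top"];S=d["scene"]
tp=lambda X,Y:((X+.5)/5-.5+240,(Y+.5)/5-.5+135)
sp=lambda X,Y:((X+.5)/5-.5+265,(Y+.5)/5-.5+175)
C=np.array([onz(T,*tp(*p),.015) for p in[(243,48),(650,127),(580,503),(162,420)]]);print(C)
print(np.linalg.norm(np.roll(C,-1,0)-C,axis=1),C.mean(0))
SC=np.array([onz(S,*sp(*p),.015) for p in[(610,318),(288,548),(53,288),(370,97)]]);print(SC,np.linalg.norm(np.roll(SC,-1,0)-SC,axis=1),SC.mean(0))
x=C[0]-C[3]+C[1]-C[2];print("yaw",np.arctan2(x[1],x[0]))
print("core T",onz(T,*tp(410,246),.088),"S",onz(S,*sp(331,215),.088))
print("wheel T",onz(T,*tp(410,255),.060))
print("knobtop T",onz(T,*tp(467,139),.122), "S",onz(S,*sp(364,255),.122))
print("knob tri",tri(T,tp(467,139),S,sp(364,255)))
print("tabtop T",onz(T,*tp(272,178),.122),"S",onz(S,*sp(462,131),.122))
th=np.arctan2(x[1],x[0]);R=np.array([[np.cos(th),-np.sin(th)],[np.sin(th),np.cos(th)]])
o=(C.mean(0)+SC.mean(0))[:2]/2
o2=C.mean(0)[:2]
for n,l in dict(hinge=(.065,.081),tab=(.02,.081),nose=(.0,.081)).items(): print(n,o+R@l,o2+R@l)
for n,P in dict(tabtop=(.02,.081,.122)).items():
  w=o+R@P[:2];print(proj(T,[*w,P[2]]),proj(S,[*w,P[2]]),tp(272,178),sp(462,131))
x=SC[0]-SC[3]+SC[1]-SC[2];print(np.arctan2(x[1],x[0]))
```

```text
[[ 0.69918009  0.05449369  0.015     ]
 [ 0.64796595 -0.18572742  0.015     ]
 [ 0.42628362 -0.1377055   0.015     ]
 [ 0.47726838  0.10163551  0.015     ]]
[0.24561977 0.22682407 0.24471118 0.22686374] [ 0.56267451 -0.04182593  0.015     ]
[[ 0.70258798  0.05031611  0.015     ]
 [ 0.65538836 -0.18921879  0.015     ]
 [ 0.43102018 -0.14152949  0.015     ]
 [ 0.48123902  0.10125005  0.015     ]] [0.24414089 0.22938036 0.24791902 0.2271335 ] [ 0.56755889 -0.04479553  0.015     ]
yaw -0.21132581393334174
core T [ 0.56231304 -0.04105968  0.088     ] S [ 0.5635105  -0.03913531  0.088     ]
wheel T [ 0.56309799 -0.04162506  0.06      ]
knobtop T [ 0.61358583 -0.07191859  0.122     ] S [ 0.61335447 -0.07172533  0.122     ]
knob tri (array([ 0.61350401, -0.07190749,  0.12229445]), np.float64(1.0965294845798073e-05))
tabtop T [0.59324709 0.03315951 0.122     ] S [0.60016226 0.03428484 0.122     ]
hinge [0.64566096 0.02225315] [0.64321877 0.02373795]
tab [0.60166204 0.03169219] [0.59921985 0.03317699]
nose [0.58210697 0.03588732] [0.57966478 0.03737212]
[294.53149738 167.14464899] [356.87554538 201.57022486] (294.0, 170.2) (357.0, 200.8)
-0.2177600790593574
```

{"method": "play_rows", "body": {"series": [[[0.2,0.025,-0.034,0,0.02],[0.2,0.05,-0.068,0,0.04],[0.2,0.075,-0.102,0,0.06],[0.2,0.1,-0.136,0,0.08],[0.2,0.125,-0.17,0,0.1],[0.2,0.15,-0.204,0,0.12],[0.2,0.175,-0.238,0,0.14],[0.2,0.2,-0.272,0,0.149]]], "force": 10}}

```text
t: 0.95
tool_pos: [0.413, 0.2876, 0.2325]
orientation: [-0.332, -3.124, 0.0]
force: [0.4, 0.3, 0.7]
opening: 0.0381
```

{"method": "play_rows", "body": {"series": [[[0.2,0.025,-0.034,0,0],[0.2,0.05,-0.068,0,0],[0.2,0.075,-0.102,0,0],[0.2,0.1,-0.136,0,0],[0.2,0.125,-0.17,0,0],[0.2,0.15,-0.204,-0.02,0],[0.2,0.177,-0.238,-0.04,0],[0.2,0.187,-0.257,-0.06,0]]]}}

```text
t: 1.75
tool_pos: [0.6009, 0.0292, 0.1716]
orientation: [0.337, 3.123, -0.001]
force: [-0.3, 0.8, 0.3]
opening: 0.0371
```

Run:
```python
from plant import sensors, read_camera, robot
import cv2
s=sensors.read_state();print(s["t"],s["tool_pos"],s["orientation"],s["opening"],s["force"])
for n in("wrist","scene"):
    c=read_camera(n); im=c["color"][:,:,::-1]
    if n=="scene": im=cv2.resize(im[140:290,265:445],None,fx=4,fy=4,interpolation=cv2.INTER_CUBIC)
    cv2.imwrite(f"pics/{n}1.png",im)
```

```text
1.75 [0.60089281 0.02917666 0.17164472] [ 3.36738651e-01  3.12282073e+00 -9.97818634e-04] 0.03708408615621295 [-0.28896267  0.76061843  0.28842926]
```

View pics/wrist1.png

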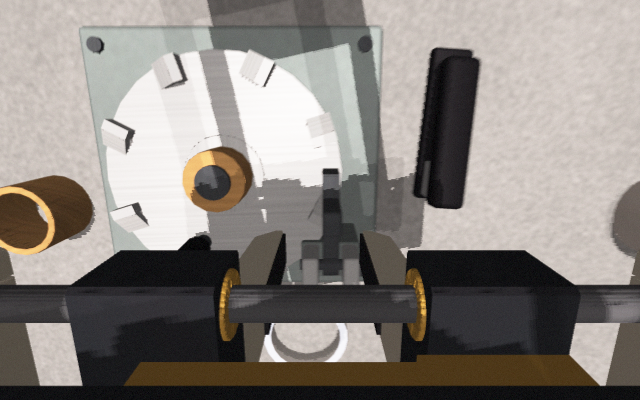

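View pics/scene1.png

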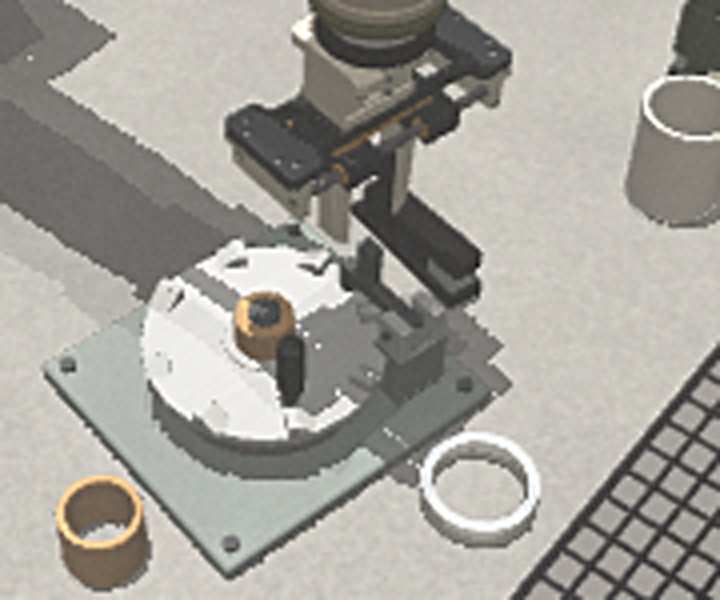

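Run:
```python
from plant import sensors, read_camera, robot
import cv2
from h import *
c=read_camera("wrist")
im=c["color"][150:300,240:420,::-1]
cv2.imwrite("pics/w2.png",cv2.resize(im,None,fx=4,fy=4,interpolation=cv2.INTER_CUBIC))
for u,v in[(330,178),(330,190),(330,205),(330,220),(330,235),(325,241),(320,241),(335,241)]: print(u,v,pt(c,u,v).round(4))
for P in[(.5995,.033,.122),(.5995,.033,.105),(.58,.037,.086),(.6435,.0235,.093)]: print(P,proj(c,P))
```

```text
330 178 [0.5777 0.0401 0.0833]
330 190 [0.5851 0.0384 0.0871]
330 205 [0.5943 0.0364 0.0918]
330 220 [0.595  0.0356 0.123 ]
330 235 [0.6045 0.0336 0.1224]
325 241 [0.6079 0.0297 0.1216]
320 241 [0.6293 0.0214 0.0616]
335 241 [0.6086 0.0357 0.1231]
(0.5995, 0.033, 0.122) [327.32547065 227.32998632]
(0.5995, 0.033, 0.105) [327.00308645 218.93524737]
(0.58, 0.037, 0.086) [326.36272435 182.96669507]
(0.6435, 0.0235, 0.093) [326.86710102 274.51182024]
```

View pics/w2.png

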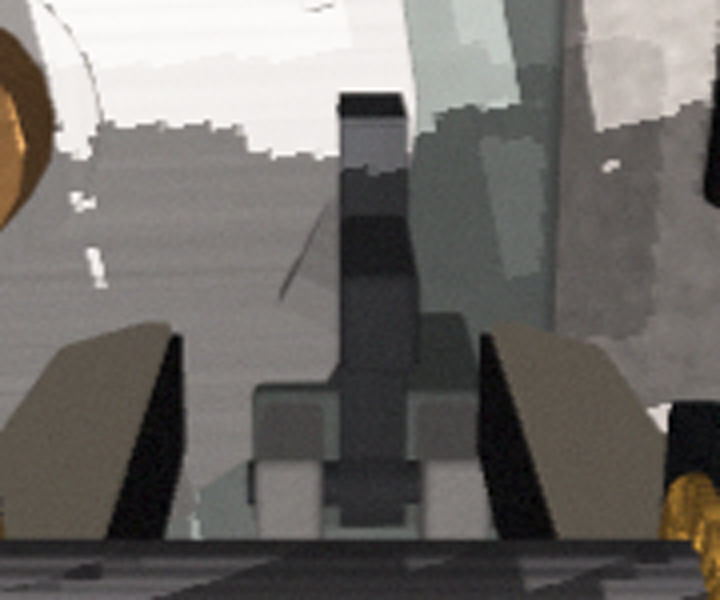

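{"method": "play_rows", "body": {"series": [[[0.2,0,0.0055,-0.015,0],[0.2,0,0.0055,-0.03,0],[0.2,0,0.0055,-0.045,0],[0.2,0,0.0055,-0.06,0],[0.2,0,0.0055,-0.07,0],[0.9,0,0.0055,-0.07,0],[0.9,0,0.0055,-0.07,0],[0.9,0,0.0055,-0.07,0]]], "force": 8}}

```text
t: 2.7
tool_pos: [0.6, 0.0376, 0.1036]
orientation: [0.334, 3.122, 0.0]
force: [0.2, -0.0, 0.1]
opening: 0.0175
```

{"method": "play_rows", "body": {"series": [[[0.9,0,0.0,0,0],[0.9,0,0,0,0],[0.9,0,0,0,0],[0.9,0,0,0,0]]]}}

```text
t: 3.1
tool_pos: [0.5998, 0.0363, 0.1036]
orientation: [0.334, 3.123, -0.003]
force: [-1.8, -5.1, 2.1]
opening: 0.0121
```

{"method": "play_rows", "body": {"series": [[[0.9,0.003,-0.0016,0.0043,0],[0.9,0.0064,-0.0024,0.0084,0],[0.9,0.0102,-0.0032,0.012,0],[0.9,0.0143,-0.0041,0.0153,0],[0.9,0.0187,-0.005,0.0181,0],[0.9,0.0234,-0.006,0.0204,0],[0.9,0.0258,-0.0066,0.0214,0],[0.9,0.0258,-0.0066,0.0214,0]]]}}

```text
t: 3.9
tool_pos: [0.6261, 0.0306, 0.1247]
orientation: [0.334, 3.122, -0.001]
force: [-2.4, -3.9, 1.5]
opening: 0.0117
```

Run:
```python
from plant import sensors, read_camera, robot
import cv2
c=read_camera("scene"); im=c["color"][:,:,::-1]
cv2.imwrite(f"pics/s3.png",cv2.resize(im[140:290,265:445],None,fx=4,fy=4,interpolation=cv2.INTER_CUBIC))
```

```text
(no output)
```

View pics/s3.png

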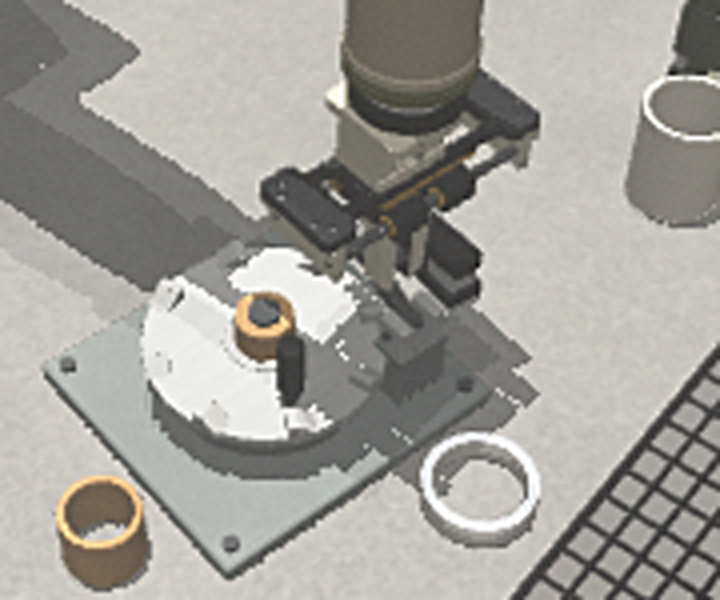

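{"method": "play_rows", "body": {"series": [[[0.2,0,0,0,0],[0.2,0,0,0,0],[0.2,0,0,0,0],[0.2,0,0,0,0],[0.2,0,0,0.02,0],[0.2,0,0,0.04,0],[0.2,0,0,0.06,0],[0.2,0,0,0.06,0]]]}}

```text
t: 4.75
tool_pos: [0.6272, 0.0312, 0.1878]
orientation: [0.333, 3.118, 0.001]
force: [1.0, 0.7, 0.3]
opening: 0.0369
```

{"method": "play_rows", "body": {"series": [[[0.2,-0.003,-0.025,0,0],[0.2,-0.006,-0.05,0,0],[0.2,-0.009,-0.075,0,0],[0.2,-0.012,-0.1,0,0],[0.2,-0.0125,-0.102,0,0]]]}}

```text
t: 5.25
tool_pos: [0.6118, -0.0735, 0.1826]
orientation: [-0.337, -3.122, 0.001]
force: [0.6, 0.4, 0.1]
opening: 0.0368
```

Run:
```python
from plant import sensors, read_camera, robot
import cv2
from h import *
s=sensors.read_state();print(s["t"],s["tool_pos"],s["opening"],s["force"])
c=read_camera("scene"); im=c["color"][:,:,::-1]
cv2.imwrite(f"pics/s4.png",cv2.resize(im[140:290,265:445],None,fx=4,fy=4,interpolation=cv2.INTER_CUBIC))
c=read_camera("wrist"); cv2.imwrite("pics/w4.png",c["color"][:,:,::-1])
print(proj(c,(.6135,-.0718,.122)))
```

```text
5.25 [ 0.61184021 -0.07348598  0.18260035] 0.03684952276514879 [0.57334784 0.41131738 0.12076342]
[322.09962435 220.75278251]
```

View pics/s4.png

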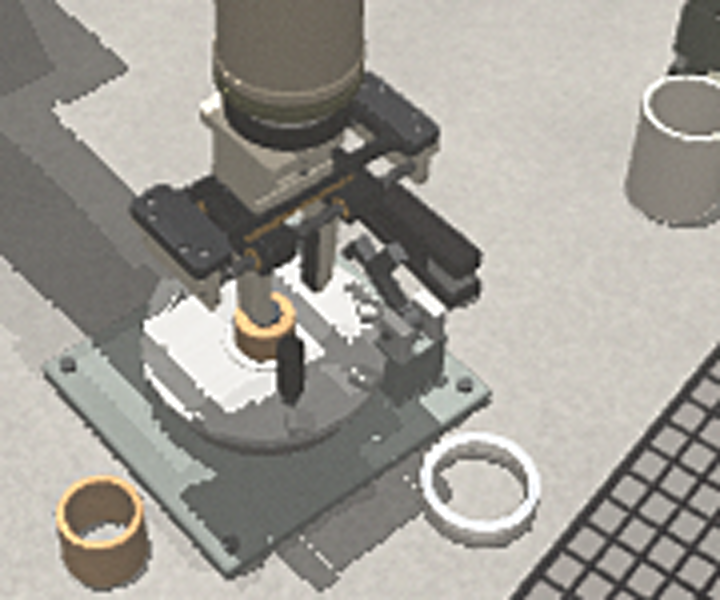

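View pics/w4.png

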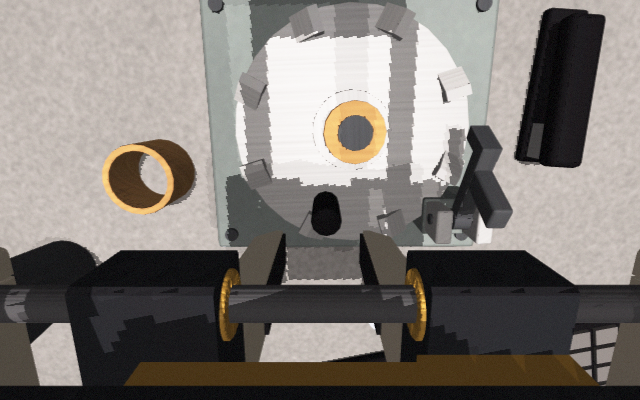

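{"method": "play_rows", "body": {"series": [[[0.2,0.0015,0.003,-0.015,0],[0.2,0.0015,0.003,-0.03,0],[0.2,0.0015,0.003,-0.045,0],[0.2,0.0015,0.003,-0.06,0],[0.2,0.0015,0.003,-0.076,0],[0.2,0.0015,0.003,-0.076,0],[0.9,0.0015,0.003,-0.076,0],[0.9,0.0015,0.003,-0.076,0]]], "force": 20}}

```text
t: 6.15
tool_pos: [0.6148, -0.0681, 0.109]
orientation: [0.334, 3.122, -0.0]
force: [0.1, 0.5, 0.1]
opening: 0.0257
```

{"method": "play_rows", "body": {"series": [[[0.9,0,0,0,0],[0.9,0,0,0,0],[0.9,0,0,0,0],[0.9,0,0,0,0]]]}}

```text
t: 6.55
tool_pos: [0.6149, -0.0685, 0.109]
orientation: [0.334, 3.122, -0.001]
force: [0.3, -4.3, 3.5]
opening: 0.0197
```

Run:
```python
from plant import sensors, read_camera, robot
import cv2
from h import *
s=sensors.read_state();print(s["t"],s["tool_pos"],s["opening"],s["force"])
c=read_camera("wrist"); cv2.imwrite("pics/w5.png",c["color"][:,:,::-1])
```

```text
6.55 [ 0.6148535  -0.0685151   0.10902645] 0.019660923420305988 [ 0.33783617 -4.29232759  3.53977433]
```

View pics/w5.png

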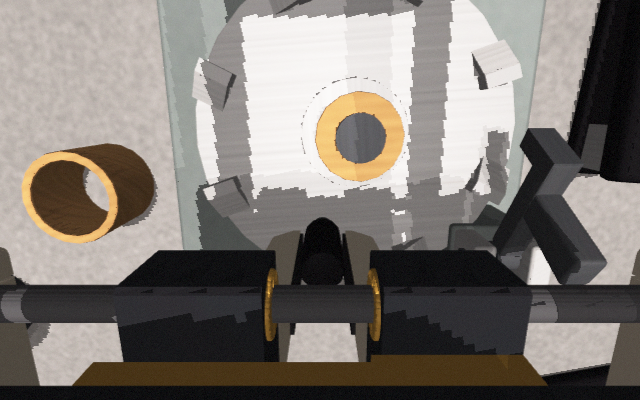

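```bash
cat > arc.py <<'E'
import numpy as np,sys
# C, r fixed; prints offsets relative to angle phi0
def arc(a0,phis,p0=0,r=.058):
    for p in phis: 
        a=a0-p;b=a0-p0
        print(round(p,2),np.round(r*np.array([np.cos(a)-np.cos(b),np.sin(a)-np.sin(b)]),4))
E
python3 - <<'E'
from arc import *
arc(-.505,np.arange(1,9)*.08)
E
```

```text
0.08 [-0.0024 -0.004 ]
0.16 [-0.0051 -0.0077]
0.24 [-0.0081 -0.0113]
0.32 [-0.0114 -0.0145]
0.4 [-0.0149 -0.0176]
0.48 [-0.0187 -0.0203]
0.56 [-0.0227 -0.0227]
0.64 [-0.0268 -0.0248]
```

{"method": "play_rows", "body": {"series": [[[0.9,-0.0024,-0.004,0,0],[0.9,-0.0051,-0.0077,0,0],[0.9,-0.0081,-0.0113,0,0],[0.9,-0.0114,-0.0145,0,0],[0.9,-0.0149,-0.0176,0,0],[0.9,-0.0187,-0.0203,0,0],[0.9,-0.0227,-0.0227,0,0],[0.9,-0.0268,-0.0248,0,0]]]}}

```text
t: 7.4
tool_pos: [0.5878, -0.0925, 0.109]
orientation: [0.333, 3.122, 0.001]
force: [2.6, 3.3, 7.1]
opening: 0.0194
```

Run:
```python
from plant import sensors
from arc import *
s=sensors.read_state();print(s["t"],s["tool_pos"],s["opening"],s["force"])
p=s["tool_pos"][:2]-[.563,-.04];print(np.hypot(*p),np.arctan2(p[1],p[0]))
arc(-.505,.64+np.arange(1,9)*.08,.64)
```

```text
7.4 [ 0.58784545 -0.09251326  0.1089998 ] 0.019401780551572215 [2.62290636 3.28267446 7.09133665]
0.05809422378318527 -1.1288771019968626
0.72 [-0.0043 -0.0017]
0.8 [-0.0087 -0.0031]
0.88 [-0.0132 -0.0042]
0.96 [-0.0178 -0.0049]
1.04 [-0.0225 -0.0052]
1.12 [-0.0271 -0.0051]
1.2 [-0.0317 -0.0047]
1.28 [-0.0363 -0.0039]
```

{"method": "play_rows", "body": {"series": [[[0.9,-0.0043,-0.0017,0,0],[0.9,-0.0087,-0.0031,0,0],[0.9,-0.0132,-0.0042,0,0],[0.9,-0.0178,-0.0049,0,0],[0.9,-0.0225,-0.0052,0,0],[0.9,-0.0271,-0.0051,0,0],[0.9,-0.0317,-0.0047,0,0],[0.9,-0.0363,-0.0039,0,0]]]}}

```text
t: 8.2
tool_pos: [0.5518, -0.0959, 0.109]
orientation: [0.333, 3.122, 0.002]
force: [4.9, 3.8, 6.0]
opening: 0.0196
```

Run:
```python
from plant import sensors
from arc import *
s=sensors.read_state();print(s["t"],s["tool_pos"],s["opening"],s["force"])
p=s["tool_pos"][:2]-[.563,-.04];print(np.hypot(*p),np.arctan2(p[1],p[0]))
arc(-.505,1.28+np.arange(1,9)*.08,1.28)
```

```text
8.2 [ 0.55176792 -0.09588213  0.10899358] 0.019634821592701596 [4.94657478 3.83509235 6.04759672]
0.0569997558047762 -1.7691493592078475
1.36 [-0.0045  0.0012]
1.44 [-0.0089  0.0027]
1.52 [-0.0131  0.0046]
1.6 [-0.0172  0.0068]
1.68 [-0.0211  0.0093]
1.76 [-0.0248  0.0121]
1.84 [-0.0282  0.0152]
1.92 [-0.0314  0.0186]
```

{"method": "play_rows", "body": {"series": [[[0.9,-0.0045,0.0012,0,0],[0.9,-0.0089,0.0027,0,0],[0.9,-0.0131,0.0046,0,0],[0.9,-0.0172,0.0068,0,0],[0.9,-0.0211,0.0093,0,0],[0.9,-0.0248,0.0121,0,0],[0.9,-0.0265,0.0136,0,0],[0.9,-0.0282,0.0152,0,0]]]}}

```text
t: 9.0
tool_pos: [0.5241, -0.0808, 0.109]
orientation: [0.333, 3.12, 0.002]
force: [7.4, 2.7, 2.8]
opening: 0.0197
```

Run:
```python
from plant import sensors,read_camera
import cv2
from arc import *
s=sensors.read_state();print(s["t"],s["tool_pos"],s["opening"],s["force"])
p=s["tool_pos"][:2]-[.563,-.04];print(np.hypot(*p),np.arctan2(p[1],p[0]))
arc(-.505,1.84+np.arange(1,9)*.03,1.84)
c=read_camera("scene"); im=c["color"][:,:,::-1]
cv2.imwrite(f"pics/s6.png",cv2.resize(im[140:290,265:445],None,fx=4,fy=4,interpolation=cv2.INTER_CUBIC))
```

```text
9.0 [ 0.52413587 -0.08083267  0.10901631] 0.01970968208812117 [7.39037472 2.74338813 2.7740851 ]
0.05637133604149724 -2.331499173070299
1.87 [-0.0012  0.0012]
1.9 [-0.0024  0.0025]
1.93 [-0.0036  0.0038]
1.96 [-0.0047  0.0052]
1.99 [-0.0057  0.0065]
2.02 [-0.0068  0.0079]
2.05 [-0.0078  0.0094]
2.08 [-0.0087  0.0108]
```

View pics/s6.png

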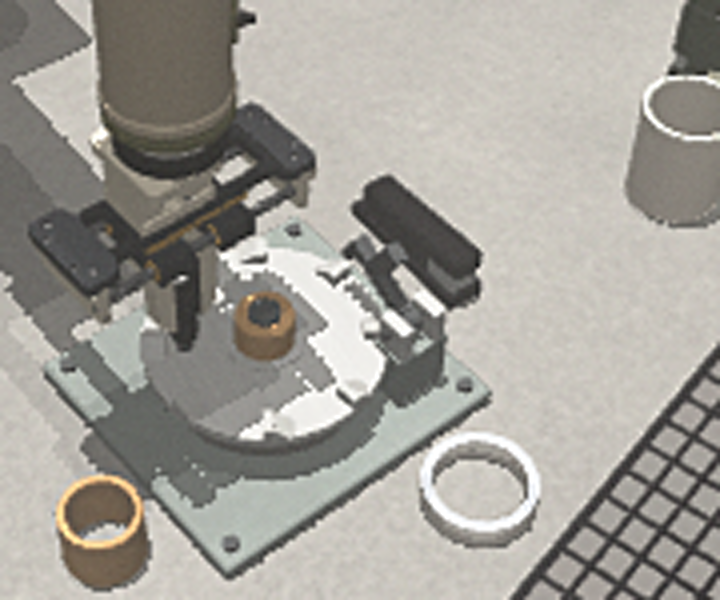

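{"method": "play_rows", "body": {"series": [[[0.9,-0.001,0.0014,0,0],[0.9,-0.002,0.0029,0,0],[0.9,-0.003,0.0044,0,0],[0.9,-0.004,0.006,0,0],[0.9,-0.005,0.0073,0,0],[0.9,-0.006,0.0088,0,0],[0.9,-0.007,0.0103,0,0],[0.9,-0.0079,0.0117,0,0]]]}}

```text
t: 9.85
tool_pos: [0.5157, -0.0702, 0.109]
orientation: [0.334, 3.121, -0.001]
force: [4.3, -1.6, 6.0]
opening: 0.0194
```

```bash
cat > st.py <<'E'
from plant import sensors,read_camera
import cv2
from arc import *
s=sensors.read_state();print(s["t"],s["tool_pos"],s["opening"],s["force"])
p=s["tool_pos"][:2]-[.564,-.04];a=np.arctan2(p[1],p[0]);print(np.hypot(*p),a)
F=s["force"][:2];print("tang resist",F@-np.array([np.sin(a),-np.cos(a)]),"radial",F@np.array([np.cos(a),np.sin(a)]))
E
python3 - <<'E'
from st import *
arc(-.505,2.08+np.arange(1,9)*.02,2.08)
E
```

```text
9.85 [ 0.51573511 -0.07015944  0.10897152] 0.019406577147192152 [ 4.26680439 -1.58501191  5.98034898]
0.05691301705351295 -2.5830845702061214
tang resist 3.605235738870168 radial -2.7785171744499397
2.1 [-0.0006  0.001 ]
2.12 [-0.0012  0.002 ]
2.14 [-0.0017  0.003 ]
2.16 [-0.0023  0.004 ]
2.18 [-0.0028  0.0051]
2.2 [-0.0033  0.0061]
2.22 [-0.0038  0.0072]
2.24 [-0.0043  0.0082]
```

{"method": "play_rows", "body": {"series": [[[0.9,-0.0006,0.001,0,0],[0.9,-0.0011,0.002,0,0],[0.9,-0.0016,0.003,0,0]]]}}

```text
t: 10.15
tool_pos: [0.5141, -0.0673, 0.109]
orientation: [0.334, 3.122, -0.001]
force: [4.1, -1.1, 6.0]
opening: 0.0193
```

```bash
python3 st.py
```

```text
10.15 [ 0.51405106 -0.06725953  0.10896607] 0.01933516403429231 [ 4.12731064 -1.08936147  5.96517806]
0.056903238490440454 -2.6420199228556798
tang resist 2.933418044100791 radial -3.101041778505702
```

{"method": "play_rows", "body": {"series": [[[0.9,-0.0004,0.001,0,0],[0.9,-0.0008,0.002,0,0],[0.9,-0.0012,0.003,0,0]]]}}

```text
t: 10.45
tool_pos: [0.5127, -0.0645, 0.109]
orientation: [0.334, 3.122, -0.002]
force: [2.5, -3.1, 7.5]
opening: 0.0196
```

```bash
python3 st.py
```

```text
10.45 [ 0.51265597 -0.06445729  0.10896329] 0.01958821089704193 [ 2.49283272 -3.13773297  7.53199756]
0.05687150564977085 -2.6970503978862053
tang resist 3.904798630191981 radial -0.9011830068990214
```

{"method": "play_rows", "body": {"series": [[[0.9,-0.0004,0.001,0,0],[0.9,-0.0008,0.002,0,0],[0.9,-0.0012,0.003,0,0]]]}}

```text
t: 10.75
tool_pos: [0.5114, -0.0615, 0.1089]
orientation: [0.334, 3.122, -0.002]
force: [0.8, -3.1, 7.1]
opening: 0.0195
```

```bash
python3 st.py
```

```text
10.75 [ 0.51135005 -0.06152513  0.1089435 ] 0.019450549937074443 [ 0.76846613 -3.08744715  7.14020238]
0.05688011822719753 -2.753493418419984
tang resist 3.148644225679914 radial 0.45706635522381767
```

{"method": "play_rows", "body": {"series": [[[0.9,-0.0004,0.001,0,0],[0.9,-0.0008,0.002,0,0],[0.9,-0.0012,0.003,0,0]]]}}

```text
t: 11.05
tool_pos: [0.5102, -0.0585, 0.1089]
orientation: [0.334, 3.122, -0.002]
force: [1.9, -3.1, 7.4]
opening: 0.0195
```

```bash
python3 st.py
```

```text
11.05 [ 0.51016726 -0.05850522  0.10894043] 0.019503247339162907 [ 1.86631288 -3.1475508   7.4009765 ]
0.056924571012991934 -2.8104930078992174
tang resist 3.5832998159444367 radial -0.7417292113026763
```

{"method": "play_rows", "body": {"series": [[[0.9,-0.0003,0.001,0,0],[0.9,-0.0006,0.002,0,0],[0.9,-0.0009,0.003,0,0]]]}}

```text
t: 11.35
tool_pos: [0.5092, -0.0555, 0.109]
orientation: [0.334, 3.122, -0.002]
force: [1.2, -3.1, 7.4]
opening: 0.0194
```

```bash
python3 st.py
```

```text
11.35 [ 0.50920589 -0.05552299  0.10895112] 0.019391360886807502 [ 1.15294472 -3.05662105  7.36566704]
0.056950481149721614 -2.8655295240222616
tang resist 3.2551431446445216 radial -0.2761464800207811
```

{"method": "play_rows", "body": {"series": [[[0.9,-0.0002,0.001,0,0],[0.9,-0.0005,0.002,0,0],[0.9,-0.0007,0.003,0,0]]]}}

```text
t: 11.65
tool_pos: [0.5085, -0.0525, 0.1089]
orientation: [0.334, 3.123, -0.002]
force: [0.3, -2.8, 8.6]
opening: 0.0194
```

```bash
python3 st.py
```

```text
11.65 [ 0.50845427 -0.05254272  0.10894389] 0.019365469370724264 [ 0.2913802  -2.75135169  8.5820047 ]
0.05694425577219519 -2.9195083790713987
tang resist 2.7479601458386043 radial 0.3217974450599557
```

{"method": "play_rows", "body": {"series": [[[0.9,-0.0001,0.001,0,0],[0.9,-0.0003,0.002,0,0]]]}}

```text
t: 11.85
tool_pos: [0.508, -0.0506, 0.1089]
orientation: [0.334, 3.123, -0.002]
force: [-0.0, -3.6, 8.2]
opening: 0.0194
```

```bash
python3 st.py
```

```text
11.85 [ 0.5080459  -0.05060102  0.1089398 ] 0.019372903615720184 [-0.02117743 -3.59841921  8.18077446]
0.05694948035234788 -2.9543527277312136
tang resist 3.5315830371382106 radial 0.6906450137698472
```

{"method": "play_rows", "body": {"series": [[[0.9,-0.0001,0.001,0,0],[0.9,-0.0003,0.002,0,0]]]}}

```text
t: 12.05
tool_pos: [0.5077, -0.0486, 0.1089]
orientation: [0.334, 3.123, -0.002]
force: [-0.3, -3.7, 8.3]
opening: 0.0193
```

```bash
python3 st.py
```

```text
12.05 [ 0.50769371 -0.04864053  0.10894618] 0.01926585389313988 [-0.30118238 -3.7375745   8.3369571 ]
0.05696539949017722 -2.989324587209784
tang resist 3.6486458172198746 radial 0.8646141677856432
```

{"method": "play_rows", "body": {"series": [[[0.9,-0.0001,0.001,0,0],[0.9,-0.0002,0.002,0,0]]]}}

```text
t: 12.25
tool_pos: [0.5076, -0.0478, 0.109]
orientation: [0.334, 3.122, -0.006]
force: [1.6, -11.5, 6.2]
opening: 0.0197
```

```bash
python3 st.py
```

```text
12.25 [ 0.50756354 -0.0478171   0.108952  ] 0.01966439874960322 [  1.58271102 -11.52615347   6.18978051]
0.056975268316047996 -3.003956843942653
tang resist 11.634302787694079 radial 0.013663939619158239
```

{"method": "play_rows", "body": {"series": [[[0.9,0,0,0,0],[0.9,0,0,0,0],[0.9,0,0,0,0],[0.9,0,0,0,0],[0.9,0,0,0,0]]]}}

```text
t: 12.75
tool_pos: [0.5076, -0.0479, 0.1089]
orientation: [0.334, 3.122, -0.005]
force: [0.8, -9.2, 7.3]
opening: 0.0193
```

```bash
python3 st.py
```

```text
12.75 [ 0.50757602 -0.04786971  0.10893724] 0.01931035477303898 [ 0.75628059 -9.23250488  7.30576281]
0.05697015310386839 -3.0030121290419713
tang resist 9.248464189256975 radial 0.5263239124896253
```

{"method": "play_rows", "body": {"series": [[[0.9,0,0.0006,0,0],[0.9,0,0.0006,0,0],[0.9,0,0.0006,0,0],[0.9,0,0.0006,0,0]]]}}

```text
t: 13.15
tool_pos: [0.5076, -0.0478, 0.109]
orientation: [0.335, 3.122, -0.006]
force: [0.0, -10.9, 7.2]
opening: 0.0193
```

```bash
python3 st.py
```

```text
13.15 [ 0.50759261 -0.04775563  0.10896688] 0.019291477422323868 [  0.02323778 -10.91241367   7.19003923]
0.05693806301934351 -3.0049562683046074
tang resist 10.813872641866045 radial 1.4633764167650134
```

{"method": "play_rows", "body": {"series": [[[0.9,0,-0.0008,0,0],[0.9,0,-0.0014,0,0],[0.2,0,-0.0014,0,0],[0.2,0,-0.0014,0,0],[0.2,0,-0.0014,0,0],[0.2,0,-0.0014,0.01,0],[0.2,0,-0.0014,0.04,0],[0.2,0,-0.0014,0.075,0]]]}}

```text
t: 13.95
tool_pos: [0.5059, -0.0461, 0.1828]
orientation: [-0.333, -3.12, -0.001]
force: [-0.2, 0.4, 0.3]
opening: 0.037
```

{"method": "play_rows", "body": {"series": [[[0.2,0,0,0.015,0],[0.2,0,0,0.015,0]]]}}

```text
t: 14.15
tool_pos: [0.5091, -0.0468, 0.2011]
orientation: [0.333, 3.119, -0.001]
force: [0.5, 0.3, -0.2]
opening: 0.0371
```

Run:
```python
from st import *
import pickle
from h import *
d={}
for n in("scene","wrist","top"):
    c=read_camera(n);d[n]=c; im=c["color"][:,:,::-1]
    if n=="scene": im=cv2.resize(im[140:290,265:445],None,fx=4,fy=4,interpolation=cv2.INTER_CUBIC)
    if n=="top": im=cv2.resize(im[135:245,240:400],None,fx=5,fy=5,interpolation=cv2.INTER_CUBIC)
    cv2.imwrite(f"pics/{n}8.png",im)
pickle.dump(d,open("c8.pkl","wb"))
```

```text
14.15 [ 0.5091008  -0.04677362  0.20114368] 0.03713001807346062 [ 0.45470651  0.26939556 -0.22275117]
0.05531549601659099 -3.01883031320826
tang resist -0.2116874033463908 radial -0.48427308486933895
```

View pics/scene8.png

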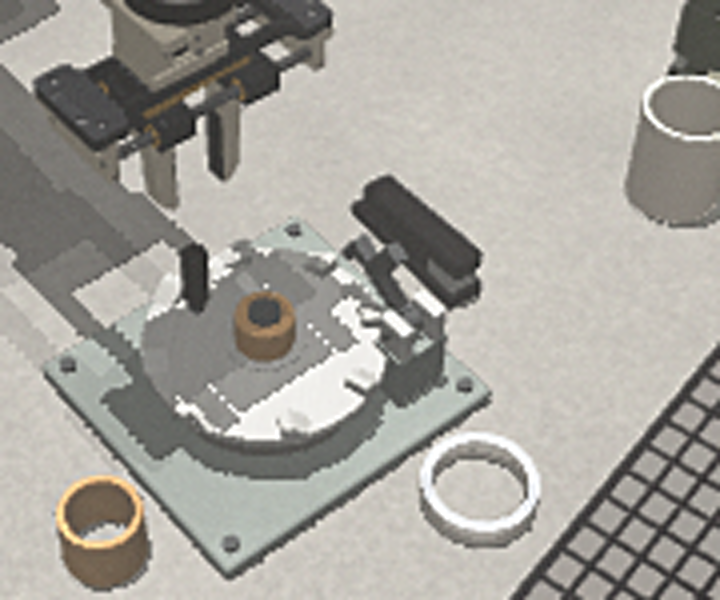

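View pics/wrist8.png

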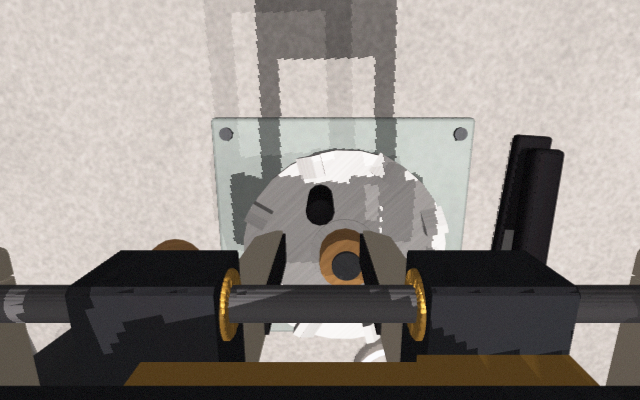

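View pics/top8.png

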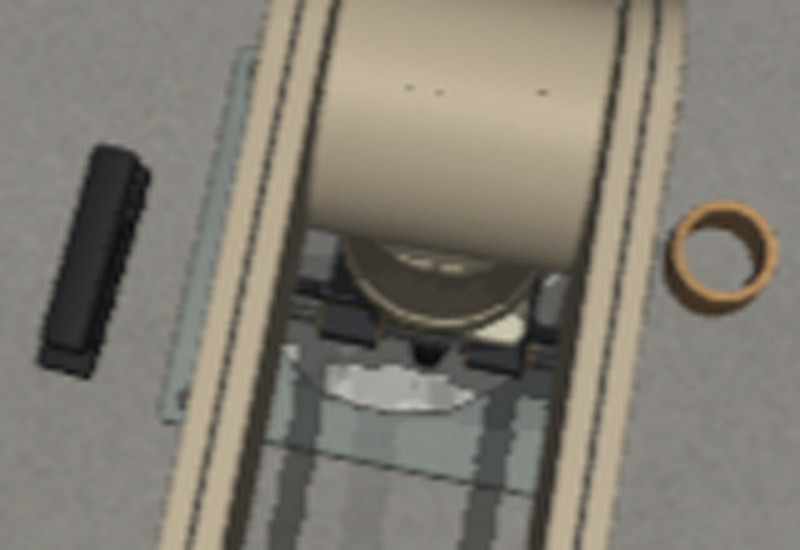

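{"method": "play_rows", "body": {"series": [[[0.2,0.025,0.017,0,0],[0.2,0.05,0.034,0,0],[0.2,0.075,0.051,0,0],[0.2,0.1,0.068,0,0],[0.2,0.117,0.078,0,0],[0.2,0.117,0.078,-0.005,0],[0.2,0.117,0.078,-0.005,0]]], "force": 8}}

```text
t: 15.0
tool_pos: [0.6227, 0.0315, 0.1897]
orientation: [-0.332, -3.119, 0.001]
force: [0.0, -0.0, -0.6]
opening: 0.037
```

Run:
```python
from st import *
from h import *
c=read_camera("wrist");im=c["color"][150:300,240:420,::-1]
cv2.imwrite("pics/w9.png",cv2.resize(im,None,fx=4,fy=4,interpolation=cv2.INTER_CUBIC))
c=read_camera("scene");im=c["color"][:,:,::-1]
cv2.imwrite("pics/s9.png",cv2.resize(im[140:290,265:445],None,fx=4,fy=4,interpolation=cv2.INTER_CUBIC))
```

```text
15.0 [0.62266675 0.03149381 0.18974245] 0.03698211245112218 [ 0.00324029 -0.04392165 -0.64517152]
0.09248325567422623 0.8836290304515777
tang resist -0.030366585185517696 radial -0.03189797742385553
```

View pics/w9.png

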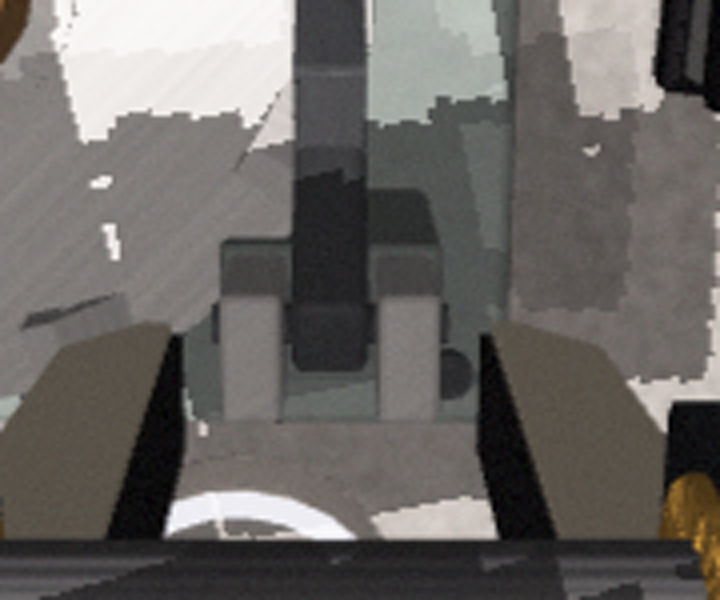

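View pics/s9.png

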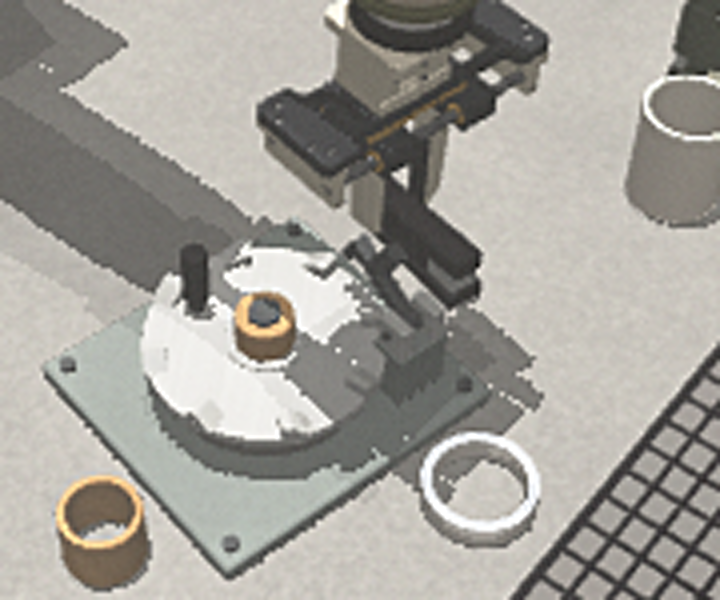

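{"method": "play_rows", "body": {"series": [[[0.2,0.003,-0.0005,-0.015,0],[0.2,0.003,-0.0005,-0.03,0],[0.2,0.003,-0.0005,-0.045,0],[0.2,0.003,-0.0005,-0.06,0],[0.2,0.003,-0.0005,-0.066,0],[0.2,0.003,-0.0005,-0.066,0],[0.9,0.003,-0.0005,-0.066,0],[0.9,0.003,-0.0005,-0.066,0]]]}}

```text
t: 15.9
tool_pos: [0.6281, 0.031, 0.1281]
orientation: [0.333, 3.122, 0.0]
force: [-0.7, -0.1, 0.4]
opening: 0.0256
```

{"method": "play_rows", "body": {"series": [[[0.9,0,0,0,0],[0.9,0,0,0,0],[0.9,0,0,0,0],[0.9,0,0,0,0]]]}}

```text
t: 16.3
tool_pos: [0.6277, 0.0303, 0.1279]
orientation: [0.334, 3.123, -0.001]
force: [-2.3, -4.5, 4.7]
opening: 0.0117
```

{"method": "play_rows", "body": {"series": [[[0.9,-0.0037,0.0008,-0.0014,0],[0.9,-0.0075,0.0016,-0.0031,0],[0.9,-0.01,0.0021,-0.0044,0],[0.9,-0.0122,0.0026,-0.0057,0],[0.9,-0.0145,0.0031,-0.0073,0],[0.9,-0.0167,0.0036,-0.0089,0],[0.9,-0.0188,0.004,-0.0107,0],[0.9,-0.0208,0.0045,-0.0125,0]]]}}

```text
t: 17.1
tool_pos: [0.6071, 0.0347, 0.1147]
orientation: [0.334, 3.122, -0.001]
force: [1.3, -5.4, 1.0]
opening: 0.0122
```

Run:
```python
from st import *
c=read_camera("scene");im=c["color"][:,:,::-1]
cv2.imwrite("pics/s10.png",cv2.resize(im[170:270,315:415],None,fx=6,fy=6,interpolation=cv2.INTER_CUBIC))
```

```text
17.1 [0.60708799 0.03473915 0.11473619] 0.012164546229477461 [ 1.29603044 -5.44699438  0.98139834]
0.08627001756527289 1.0478267186851518
tang resist -3.8433314965428726 radial -4.071639195067178
```

View pics/s10.png

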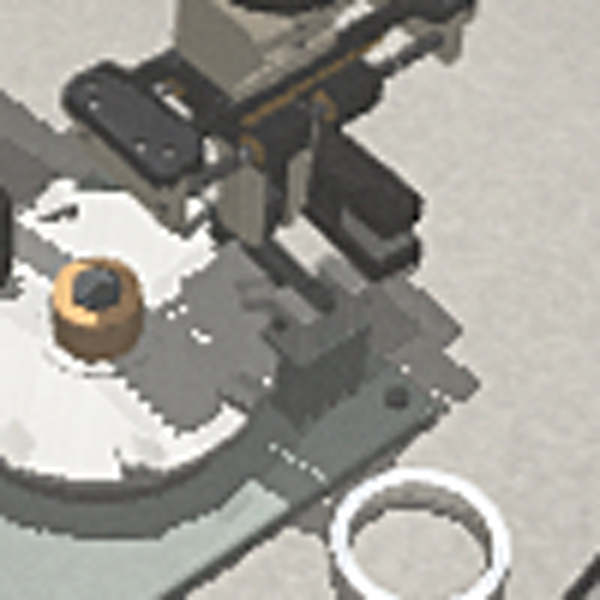

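{"method": "play_rows", "body": {"series": [[[0.9,-0.0019,0.0002,-0.0019,0],[0.9,-0.0038,0,-0.0039,0],[0.9,-0.0048,0.0002,-0.0052,0],[0.9,-0.0058,0.0004,-0.0065,0],[0.9,-0.0058,0.0004,-0.0065,0]]]}}

```text
t: 17.65
tool_pos: [0.6014, 0.0359, 0.1087]
orientation: [0.333, 3.122, 0.0]
force: [2.8, -3.8, 3.6]
opening: 0.0119
```

{"method": "play_rows", "body": {"series": [[[0.9,-0.0006,0.0001,-0.0009,0],[0.9,-0.0012,0.0002,-0.0018,0],[0.9,-0.0012,0.0002,-0.0018,0]]]}}

```text
t: 17.95
tool_pos: [0.6013, 0.0359, 0.1084]
orientation: [0.333, 3.12, 0.0]
force: [2.5, -3.9, 10.6]
opening: 0.0117
```

{"method": "play_rows", "body": {"series": [[[0.9,0.0006,-0.0001,0.001,0],[0.2,0.0006,-0.0001,0.001,0],[0.2,0.0006,-0.0001,0.001,0],[0.2,0.0006,-0.0001,0.001,0],[0.2,0.0006,-0.0001,0.001,0],[0.2,0.0006,-0.0001,0.02,0],[0.2,0.0006,-0.0001,0.045,0],[0.2,0.0006,-0.0001,0.07,0]]]}}

```text
t: 18.75
tool_pos: [0.5994, 0.0361, 0.1762]
orientation: [-0.333, -3.122, -0.0]
force: [0.4, -0.4, 0.1]
opening: 0.037
```

Run:
```python
from st import *
from h import *
c=read_camera("scene");im=c["color"][:,:,::-1]
cv2.imwrite("pics/s11.png",cv2.resize(im[170:270,315:415],None,fx=6,fy=6,interpolation=cv2.INTER_CUBIC))
c=read_camera("wrist");im=c["color"][130:300,240:420,::-1]
cv2.imwrite("pics/w11.png",cv2.resize(im,None,fx=4,fy=4,interpolation=cv2.INTER_CUBIC))
for v in range(160,262,6): print(v,pt(c,332,v).round(4))
```

```text
18.75 [0.59944367 0.03612508 0.17619262] 0.03702127496531958 [ 0.42304153 -0.39867936  0.14579694]
0.08397191190683656 1.1350472015894761
tang resist -0.5517884608879338 radial -0.18286296527796594
160 [0.576  0.0507 0.0606]
166 [0.5804 0.0497 0.0617]
172 [0.5851 0.0487 0.0616]
178 [0.5901 0.0477 0.0605]
184 [0.5946 0.0467 0.0615]
190 [0.6098 0.0448 0.0172]
196 [0.6155 0.0436 0.0167]
202 [0.6213 0.0424 0.0166]
208 [0.6268 0.0413 0.0174]
214 [0.6331 0.04   0.0157]
220 [0.6368 0.039  0.0225]
226 [0.6364 0.0386 0.0405]
232 [0.6366 0.0381 0.0551]
238 [0.6373 0.0376 0.0672]
244 [0.6429 0.0365 0.066 ]
250 [0.6479 0.0354 0.0663]
256 [0.645  0.0355 0.0848]
```

View pics/s11.png

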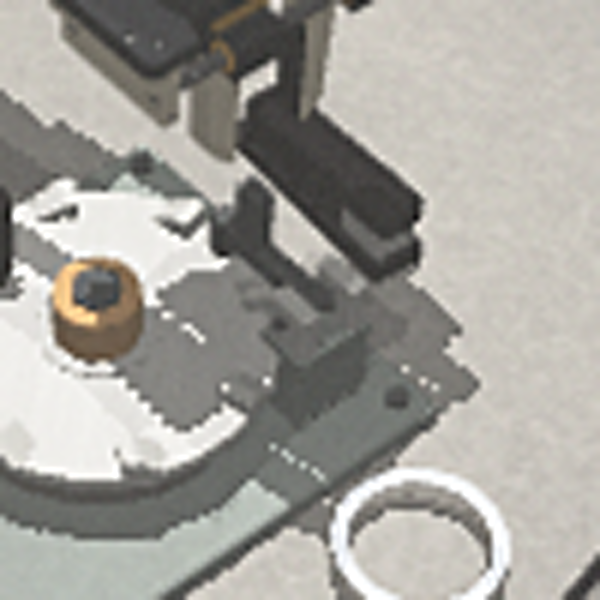

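View pics/w11.png

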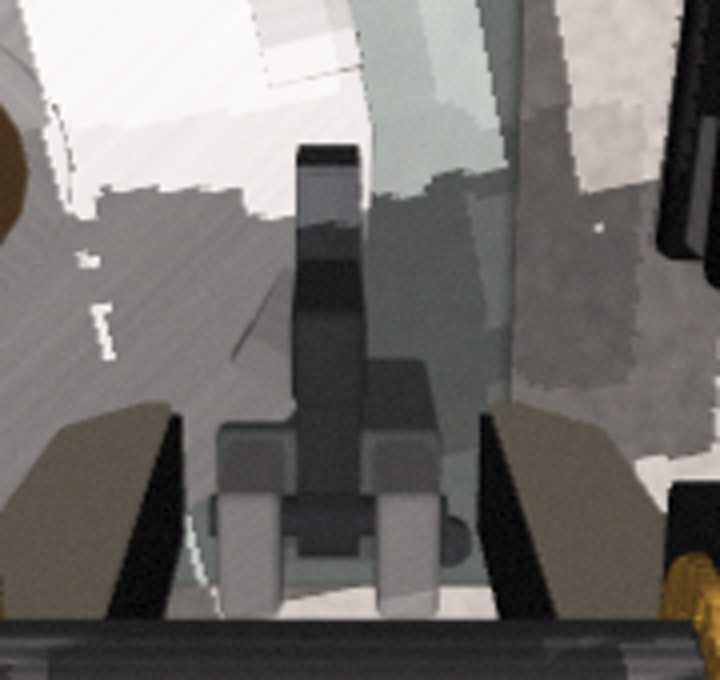

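Run:
```python
from st import *
from h import *
c=read_camera("wrist")
B=[]
for v in range(160,272,2):
    P=np.median([pt(c,u,v) for u in range(318,327)],axis=0);print(v,P.round(4))
s=read_camera("scene")
o=np.array([.564,-.040]);R=np.array([[.977,.211],[-.211,.977]])
```

```text
18.85 [0.6023772  0.0360667  0.18052458] 0.03692307413631695 [ 0.17846123  0.86490818 -0.29687751]
0.08519949036180112 1.1035389361530257
tang resist 0.23025724541950718 radial 0.8525820569018385
160 [0.5746 0.043  0.0615]
162 [0.576  0.0427 0.0617]
164 [0.5774 0.0424 0.0612]
166 [0.5782 0.0422 0.0675]
168 [0.5781 0.0422 0.0769]
170 [0.578  0.0422 0.0858]
172 [0.5794 0.0419 0.0867]
174 [0.5806 0.0417 0.0873]
176 [0.582  0.0414 0.0873]
178 [0.5835 0.041  0.0872]
180 [0.5848 0.0408 0.0874]
182 [0.5864 0.0411 0.0869]
184 [0.5877 0.0401 0.0873]
186 [0.5892 0.0398 0.0868]
188 [0.5907 0.0395 0.0871]
190 [0.592  0.0392 0.0877]
192 [0.5936 0.0389 0.0871]
194 [0.5946 0.0387 0.0884]
196 [0.5946 0.0386 0.0943]
198 [0.5947 0.0386 0.1002]
200 [0.5946 0.0386 0.1057]
202 [0.5947 0.0386 0.1109]
204 [0.5945 0.0386 0.1161]
206 [0.5947 0.0386 0.121 ]
208 [0.5952 0.0385 0.1227]
210 [0.5962 0.0383 0.1232]
212 [0.5976 0.0379 0.1231]
214 [0.599  0.0377 0.1231]
216 [0.6002 0.0374 0.123 ]
218 [0.6015 0.0371 0.1232]
220 [0.6028 0.0368 0.1231]
222 [0.6039 0.0366 0.1234]
224 [0.6054 0.0362 0.1231]
226 [0.6067 0.036  0.1233]
228 [0.6079 0.0357 0.1233]
230 [0.6094 0.0354 0.1226]
232 [0.6232 0.0324 0.0878]
234 [0.625  0.0321 0.0874]
236 [0.6265 0.0317 0.0872]
238 [0.6282 0.0314 0.087 ]
240 [0.6295 0.0311 0.0873]
242 [0.6312 0.0308 0.0871]
244 [0.6327 0.0304 0.0878]
246 [0.6342 0.03   0.0878]
248 [0.6358 0.0298 0.0874]
250 [0.6373 0.0294 0.0872]
252 [0.639  0.029  0.0875]
254 [0.641  0.0286 0.0868]
256 [0.6419 0.0284 0.0878]
258 [0.6434 0.0281 0.0885]
260 [0.6446 0.0278 0.0888]
262 [0.646  0.0275 0.0897]
264 [0.6474 0.0272 0.0903]
266 [0.6494 0.0268 0.0888]
268 [0.652  0.0262 0.0874]
270 [0.687  0.0187 0.0168]
```

{"method": "play_rows", "body": {"series": [[[0.2,0,0,0.03,0],[0.2,-0.03,0.03,0.05,0],[0.2,-0.06,0.07,0.05,0],[0.2,-0.08,0.11,0.05,0],[0.2,-0.1,0.15,0.05,0],[0.2,-0.1,0.15,0.05,0],[0.2,-0.1,0.15,0.05,0]]]}}

```text
t: 19.65
tool_pos: [0.4991, 0.1865, 0.2247]
orientation: [-0.329, -3.122, 0.002]
force: [0.6, -1.0, -0.4]
opening: 0.0372
```

Run:
```python
from st import *
from h import *
c=read_camera("scene");im=c["color"][:,:,::-1]
cv2.imwrite("pics/s12.png",cv2.resize(im[175:285,265:425],None,fx=5,fy=5,interpolation=cv2.INTER_CUBIC))
c=read_camera("top");im=c["color"][:,:,::-1]
cv2.imwrite("pics/t12.png",cv2.resize(im[135:245,240:400],None,fx=5,fy=5,interpolation=cv2.INTER_CUBIC))
```

```text
19.65 [0.49906693 0.18654858 0.22466535] 0.03718247007057104 [ 0.62693449 -0.99603915 -0.37780842]
0.23567045408141624 1.8499319839561361
tang resist -0.32823478177718907 radial -1.1302224406601347
```

View pics/s12.png

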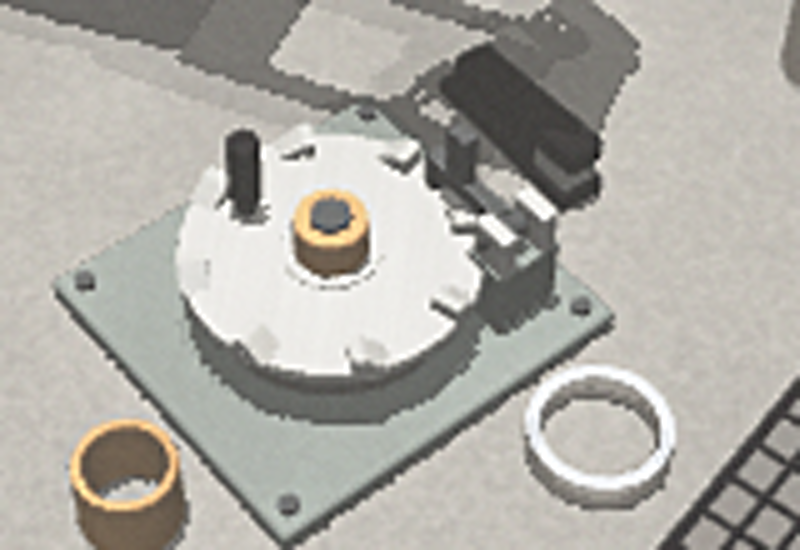

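View pics/t12.png

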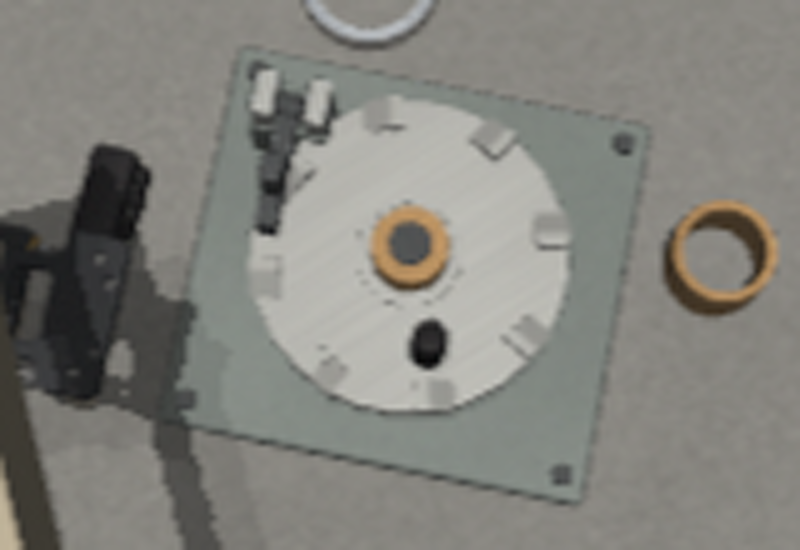

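Run:
```python
import pickle
from h import *
d=pickle.load(open("c0.pkl","rb"));T=d["top"];S=d["scene"]
tp=lambda X,Y:((X+.5)/5-.5+240,(Y+.5)/5-.5+135)
sp=lambda X,Y:((X+.5)/5-.5+265,(Y+.5)/5-.5+175)
C=np.array([.5628,-.0408])
a=[]
for k,s in(((467,139),(364,255)),((429,336),(243,137))):
    for P in(onz(T,*tp(*k),.122),onz(S,*sp(*s),.122)):
        r=P[:2]-C;print(P,np.hypot(*r),np.arctan2(r[1],r[0]));a.append(np.arctan2(r[1],r[0]))
print(a[0]-a[2],a[1]-a[3])
from plant import robot
robot.close_job()
```

```text
[ 0.61358583 -0.07191859  0.122     ] 0.05956145431506633 -0.5497356422098767
[ 0.61335447 -0.07172533  0.122     ] 0.05926323122469463 -0.5489948108380973
[ 0.50623669 -0.049559    0.122     ] 0.057237475127053496 -2.9879599233325944
[ 0.50603408 -0.04777977  0.122     ] 0.05719341471752624 -3.0192496967008537
2.438224281122718 2.470254885862756
the job is handed in; nothing more can be done
```

The job is done and handed in at about 19.7 s of the 72 s allowed. No verdict was given, so this rests on my own checks.

- **Pawl lifted:** I gripped the tab and raised the pawl to an estimated 0.65 rad. The pictures showed it staying up after I let go.
- **Wheel turned back:** I turned it clockwise by the knob, slowing to 2–3 mm steps near the end. The force at the knob rose from about 3.5 N to 11.6 N as it met the stop. I held it there for 0.9 s at about 9–11 N, so roughly 6–7 N on the stop after friction, then let go of the knob.
- **Pawl lowered:** In the last wrist view the pawl bar was level to about 0.01 rad, with its top at 87 mm along its whole length and the tab upright. That means it is fully home.
- **Wheel angle:** The cameras gave a turn of 2.44–2.47 rad and the tool position 2.49 rad. The 0.05 rad disagreement is within measuring error, and all of them lie inside 2.16–2.56.
- **Forces:** The vertical force at the wrist reached 10.6 N at the end of seating the pawl. I backed off straight away; the limit between pawl and wheel is 20 N.
- **Other things on the desk:** In the last pictures the spare core, stapler and tape roll looked unmoved. I did not check the mug, pen cup and hole punch at the end. The gripper was clear of everything when I handed in.

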